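Check that the sampling winch's brake lever stops short of its bar

ROBOT

A 7-joint arm with a two-finger parallel gripper is mounted at the origin on a cart in front of the work surface, level with it; the furniture and walls round the work are solid. World frame = base frame: x ahead of the robot, y to its left, z up, the work surface at z = 0. Lengths are in m, angles in rad, forces in N, time in s.
With the tool pointing down it reaches from about 0.425 to 0.975 m from the base axis. Payload 16.7 kg.
Tool frame: the origin (TCP) lies midway between the tips of the shut fingers; the grasp point (between the pads) lies 19 mm behind it; x points along the fingers, y is the direction in which the jaws open and shut, and the axes are right-handed (so a half turn about x gives the same grasp; the last joint's range is limited). The gripper opens to 85 mm and grips with 20 to 120 N. Pads are 22 mm wide; open, the fingers measure 114 mm over their backs; the gripper's body (76 mm by 85 mm) begins 54 mm behind the grasp point. The pads swing forward as they close: fully open they stand 13 mm farther back than shut.
Start: joints at [1.054, 0.426, 0.074, 1.606, -0.034, 1.111, -0.067], TCP at [0.243, -0.63, 0.199] pointing down, gripper open.
Joint ranges: [-2.85, 2.85], [-0.5, 2.14], [-1.23, 1.37], [0.21, 2.46], [-1.02, 4.16], [0.16, 2.05], [-2.73, 2.73]. Speed limits (rad/s): [1.89, 1.89, 2.39, 2.39, 3.01, 3.01, 3.01].

INTERFACE

Orientations are given as a unit quaternion [w, x, y, z].
In Python, from rig import get_obs, read_camera, camera_info, finish_job gives the robot as it stands. The module is installed in compiled form; this text tells all that it offers.
- The arm moves only by the tool arm_command, never from a script. Its arguments are lists of equal length, an entry for each row: "grip": the opening, from 0 (shut) to 1 (fully open); "offset": the shift along the tool's x, y, z in cm, a list of three; "twist": the turn about the tool's x in rad. A call has 1 to 20 rows; each row shifts and turns the commanded pose from where the row before left it, along the tool's axes as they then stand; what a row does not reach is not made up. A row lasts 1/10 s, in which the tool goes at most 50 mm and 8.59 degrees, less where a joint would pass 70% of its speed; a pose out of reach is approached as far as the arm can. A call is refused whole if a number of a shift passes 5 or a number of a turn 0.15, either way. A call with a gripper value outside its range is refused whole. The fingers move at their own pace and stop on an object; the grip force is fixed at half the most. Time passes only in rows, so rows that do not move let the fingers close. It gives the time, the measured TCP pose, the force and the opening at its end, in the units of the state.
- get_obs(): the state, without advancing time (a new reading comes with each control period).
- read_camera(name): name is "side" or "top"; returns (picture, depth): 480x640x3 uint8, red, green, blue; 480x640 float32, m along the optical axis (not along the pixel's ray), 0 where there is no reading.
- camera_info(name): a dict with "fovy" (degrees; the focal length in pixels is half the picture's height over the tangent of half this angle, whatever the lens; pixels are square), "cx", "cy" (the principal point, pixels), "D" ([k1, k2, p1, p2, k3] as OpenCV has them; the pictures are not rectified), "rvec" (rotation vector, rad) and "tvec" (3), from world to camera coordinates, as OpenCV has them. Camera axes: x right, y down, z forward; pixel columns grow to the right and rows downward; lengths in m; the calibration is good to about 2 mm. A picture is of the moment at which its call begins. camera_info takes no time and is no camera call.
- finish_job(): hands the job in, once; it reports no verdict.
The state is a dict: "time": time; "joint_positions": joint angles; "joint_vel": joint speeds; "joint_efforts": joint torques, N m; "eef_pos": TCP position; "tool_rot": TCP orientation; "wrist_force": force on the tool from outside, world axes, zero at the start; "wrist_torque": the same for the moment, N m; "grip_width": finger opening in m.
Only numpy, scipy, OpenCV 4.12 (cv2) and the standard library are available. Lean on these libraries where they do the work, as an engineer would, in place of code of your own. Each camera call takes 0.05 s, during which the arm holds its last target.

TASK

Check the hand brake of the sampling winch before it goes out to the boat: with the outside of the fingers push its brake lever in towards the grip bar until the brake shoe bites firmly on the drum, and let the lever spring all the way back out, which seats the shoe. Then push it in again until the brake bites and finish while holding it firmly there, so that the gap left between lever and bar can be gauged. Only push the outer face of the lever: do not grip it, strain it or touch the bar, and leave the winch and the things around it where they stand.

Things in the scene. Friction and masses are not known exactly. Their poses are not given: they have to be found in the camera images.
- winch: sampler winch: yellow tube frame, 290 x 155 mm, on rubber feet, about 8 kg, standing loose. Origin on the table; axes: z up, x from the lever side to the bar side, y from the bar end to the drum end. Yaw within 0.4 rad. Drum axle at y +100, z 125 mm, drum top z 207; a crank stands out at y +90 to +200, to x -175 mm. Bar and lever stick out to -y beyond the frame
- brake_lever (a joint): angle of the lever about its upright pin, rad: 0 = fully out, grows as it is pushed in; it would reach the bar at about 0.39, but the brake bites earlier, between 0.11 and 0.20, differing from start to start. Up to there only a light spring resists (1 to 3 N at the press point), which returns it to 0; past the bite about 4 N more for each mm of push
- lever_blade: outer half of the silver lever blade, 24 mm high (118 to 142 mm above the table); the whole lever is 10 mm thick, 150 mm long. Origin on the upright pivot pin, at x -45, y -50, z 130 mm of the winch; turns with the lever. The blade runs from the pin along its own -y; its outer face, to be pushed, looks to its own -x
- press_point (a point): where to push the lever: on the outer face of the blade, at mid height (130 mm above the table), 100 mm from the pivot pin and 46 mm from the lever's free end. Axes as the lever's: push along +x, towards the bar. In front of and under it nothing stands higher than 15 mm
- lever_inner: inner half of the lever blade, the face towards the bar, which must not be touched; origin on the pivot pin
- grip_bar: horizontal bar with ribbed black rubber grip, 29 mm thick (36 mm at the end flange), 118 mm long, axis 126 mm above the table; origin on its axis at the free end, the grip runs from there along the winch's +y. Not to be touched. With the lever out, about 50 mm are clear between lever and grip
- bar_point (a point): point on the bar's grip nearest the lever, facing the press point
- brake_shoe: brake shoe with black lining on the push rod that the lever drives, 44 mm high; slides along the winch's y axis by 30 mm per rad of lever, onto the drum's rim; origin at the rod's lever end
- drum: empty winch drum with a 160 mm steel brake rim, axle along the winch's x axis; origin on the axle
- thermos: steel vacuum flask, 69 mm wide, 223 mm tall, behind the drum; leave alone
- clear_pot: clear pot with frosted cap, 45 mm wide, 67 mm tall, behind the bar; leave alone
- yellow_cap: yellow screw cap, 34 mm wide, 13 mm high, beside the clear pot; leave alone
- pocket_camera: black compact camera, 119 x 76 x 60 mm, in front of the drum; leave alone
- ph_meter: white pocket meter, 35 x 60 x 34 mm, right of the winch; leave alone
- wash_bottle: white wash bottle with blue cap, 201 mm tall, right of the winch; leave alone
- note_pad: white log pad, 135 x 205 x 8 mm, lying at the front right; leave alone
- marker_2: red and white marker pen, 138 mm long, lying at the front; leave alone
- tape_roll: roll of brown tape, 69 mm wide, lying at the left; leave alone

How it is judged:
On the way, in this order (a step that is already met when the one before it is completed fails the run):
1. the lever is pushed in by the fingers until the brake shoe bites on the drum (contact force between brake_shoe and drum above 6 N and contact force between the fingers and lever_blade above 3 N), for 0.2 s.
2. the lever has sprung fully back out, the fingers off it (value of joint brake_lever below 0.025 rad and contact force between the fingers and lever_blade below 0.3 N), for 0.2 s.
At the end, for the whole second after the job is handed in: The lever is at rest, pressed in by the fingers (more than 3 N) with the brake shoe biting on the drum (more than 8 N, which takes about 5 N at the press point), short of the bar (lever between 0.08 and 0.33 rad, nothing touching the bar), and is held so through the last second (contact force between brake_shoe and drum above 8 N and contact force between the fingers and lever_blade above 3 N and value of joint brake_lever between 0.08 and 0.33 rad and velocity of joint brake_lever below 0.05 rad/s and contact force between anything else and grip_bar below 0.5 N); the arm keeps its last pose, push and grip.
It fails at once if the grip bar is touched (contact force between any of the fingers, the arm and grip_bar above 2 N).
It fails at once if the lever is gripped: its inner face is touched (contact force between the fingers and lever_inner above 2 N).
It fails at once if the lever is strained (over 40 N) (contact force between the fingers and lever_blade above 40 N).
It fails at once if the winch is shoved, tipped or lifted (distance of winch from where it was at the start of the episode above 0.012 m or angle between winch's own z axis and vertical above 0.08 rad).
It fails at once if a thing standing by is moved (distance of any of thermos, clear_pot, yellow_cap, pocket_camera, ph_meter, wash_bottle, note_pad, marker_2, tape_roll from where it was at the start of the episode above 0.02 m).
It also fails if it takes over 45 s, if anything falls off the work surface, if the arm or the gripper's body presses on something with over 40 N, if the wrist force passes 120 N, or if a joint passes its speed limit or range.

## Working session

There is one attempt and no reset: what is moved stays moved. The work goes in short steps, Python scripts to look and compute and a tool call to move; the robot and the scene stay as the last step left them, time stands still between calls to the robot, and variables do not carry over. Pictures are saved under pics/ and viewed, and the job is handed in when it is done.

Besides the shell and the picture viewer there is one more tool, called after ">>>" by a JSON object that holds its "name" and its "arguments". arm_command: Moves the arm, as the interface text tells. Its arguments: {"type":"object","properties":{"grip":{"type":"array"},"offset":{"type":"array"},"twist":{"type":"array"}},"required":["grip","offset","twist"]}

```bash
mkdir -p pics; cat > h.py <<'E'
import numpy as np, cv2
from rig import *
def K(n):
    i=camera_info(n); f=240/np.tan(np.radians(i['fovy'])/2)
    R=cv2.Rodrigues(np.array(i['rvec'],float))[0]
    return np.array([[f,0,i['cx']],[0,f,i['cy']],[0,0,1]]),np.array(i['D'],float),R,np.array(i['tvec'],float).reshape(3)
def shot(n,fn):
    im,d=read_camera(n); cv2.imwrite('pics/%s.png'%fn,im[:,:,::-1]); np.savez('pics/%s.npz'%fn,im=im,d=d); return im,d
def cloud(n,d):
    k,D,R,t=K(n); v,u=np.mgrid[0:480,0:640]
    p=cv2.undistortPoints(np.stack([u,v],-1).reshape(-1,1,2).astype(np.float64),k,D).reshape(480,640,2)
    c=np.dstack([p*d[...,None],d]); w=(c-t)@R; w[d<=0]=np.nan
    return w
def proj(n,P):
    k,D,R,t=K(n); return cv2.projectPoints(np.array(P,float).reshape(-1,1,3),cv2.Rodrigues(R)[0],t,k,D)[0].reshape(-1,2)
E
python3 - <<'E'
from h import *
for n in('top','side'):
    shot(n,n+'0'); k,D,R,t=K(n); print(n,-R.T@t,R[2],k[0,0])
print(get_obs())
E
```

```text
top [ 0.45530284 -0.05299208  1.26945779] [ 0.07868738  0.02235538 -0.99664865] 449.0873014215443
side [0.57585144 1.13632268 1.09293824] [-0.00740756 -0.7646274  -0.64443003] 540.305479627313
{'time': 0.1, 'joint_positions': array([ 1.05353923,  0.42670003,  0.07386583,  1.60654673, -0.03412303,
        1.11075613, -0.06709832]), 'joint_vel': array([-0.00069851, -0.00100247,  0.00035653, -0.00353514, -0.00050722,
        0.00114647, -0.00061724]), 'joint_efforts': array([ 8.26217816e-03, -9.51533031e+01,  3.77104372e+00, -4.64406896e+01,
        1.95782207e-02,  6.51281167e-03, -3.79793630e-05]), 'eef_pos': array([ 0.24250946, -0.62950897,  0.19865897]), 'tool_rot': array([-0.12887742, -0.69509166, -0.129667  ,  0.69528746]), 'wrist_force': array([-0.48559621,  0.12535849,  0.60368646]), 'wrist_torque': array([ 0.01002607, -0.04932457,  0.01094839]), 'grip_width': 0.08503990120002655}
```

View pics/top0.png

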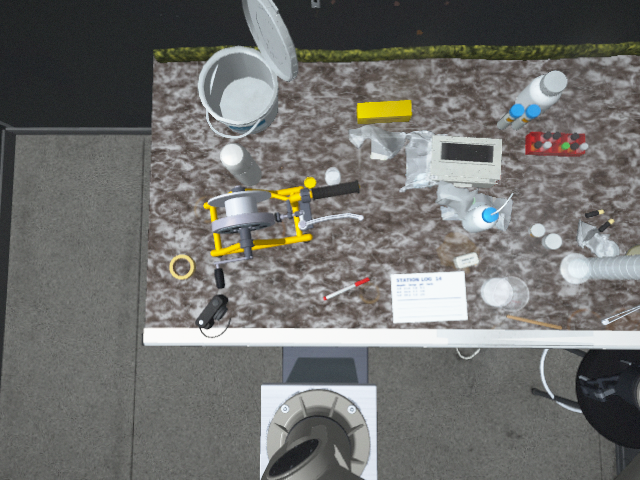

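View pics/side0.png

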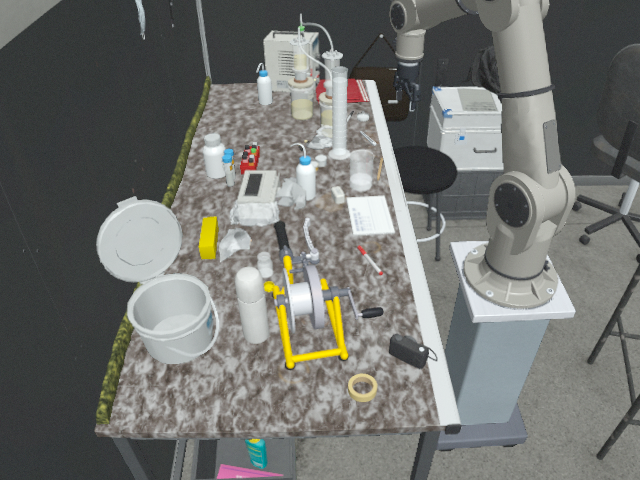

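The top view shows the lever at about (300–362, 217) and the bar at about (315–358, 188). The frame's feet are at about (210,205), (215,252) and (308,238). World +x is up in the picture and world +y is to the left. Next I'll measure these points.

```bash
python3 - <<'E'
from h import *
for n in('top','side'):
    z=np.load(f'pics/{n}0.npz'); im=z['im']; w=cloud(n,z['d'])
    box={'top':(280,170,380,250),'side':(260,210,330,275)}[n]
    x0,y0,x1,y1=box
    cv2.imwrite(f'pics/{n}_crop.png',cv2.resize(im[y0:y1,x0:x1,::-1],None,fx=8 if n=='top' else 8,fy=8 if n=='top' else 8,interpolation=cv2.INTER_CUBIC)[:600,:800])
    np.set_printoptions(precision=3,suppress=True)
    if n=='top':
        for u in range(300,366,4):
            col=w[205:232,u]; c=im[205:232,u].astype(int)
            m=(col[:,2]>.1)&(col[:,2]<.16)
            print(u,np.where(m)[0]+205, col[m].mean(0) if m.any() else '')
        for u in range(312,362,6):
            col=w[175:203,u]; m=(col[:,2]>.1)&(col[:,2]<.16)
            r=col[m]; print('bar',u,(np.where(m)[0]+175)[[0,-1]] if m.any() else'', r.mean(0) if m.any() else '')
E
```

```text
300 [205 206 207 208 209 210 211 212 213 214 215 216 217 218 219 220 221 222
 223 224 225 226 227 228 229] [0.598 0.044 0.135]
304 [205 206 207 208 209 210 211 212 213 214 215 216 217 218 219 220 221 222
 223 224 225 226 227 228 229 230] [0.598 0.034 0.124]
308 [205 206 207 208 209 210 211 212 213 214 215 216 217 218 219 220 221 222
 223 224 225 226 227 228] [0.601 0.024 0.119]
312 [219 220 221 222 223 224 225 226 227] [0.583 0.013 0.13 ]
316 [218 219 220 221 222] [0.59  0.003 0.136]
320 [217 218 219 220 221] [ 0.592 -0.008  0.137]
324 [216 217 218 219 220] [ 0.595 -0.018  0.139]
328 [215 216 217 218 219] [ 0.597 -0.028  0.14 ]
332 [215 216 217 218 219] [ 0.597 -0.038  0.137]
336 [214 215 216 217 218] [ 0.6   -0.048  0.137]
340 [214 215 216 217 218] [ 0.6   -0.058  0.135]
344 [213 214 215 216 217] [ 0.602 -0.068  0.139]
348 [213 214 215 216 217] [ 0.603 -0.079  0.136]
352 [213 214 215 216 217] [ 0.602 -0.089  0.139]
356 [214 215 216 217 218] [ 0.6   -0.099  0.139]
360 [215 216 217 218 219 220] [ 0.596 -0.109  0.141]
364 [] 
bar 312 [188 198] [0.658 0.013 0.141]
bar 318 [187 198] [ 0.661 -0.002  0.137]
bar 324 [186 197] [ 0.663 -0.017  0.136]
bar 330 [185 196] [ 0.666 -0.033  0.137]
bar 336 [184 195] [ 0.668 -0.048  0.137]
bar 342 [183 194] [ 0.671 -0.063  0.136]
bar 348 [182 193] [ 0.673 -0.079  0.137]
bar 354 [181 192] [ 0.676 -0.094  0.137]
bar 360
```

View pics/top_crop.png

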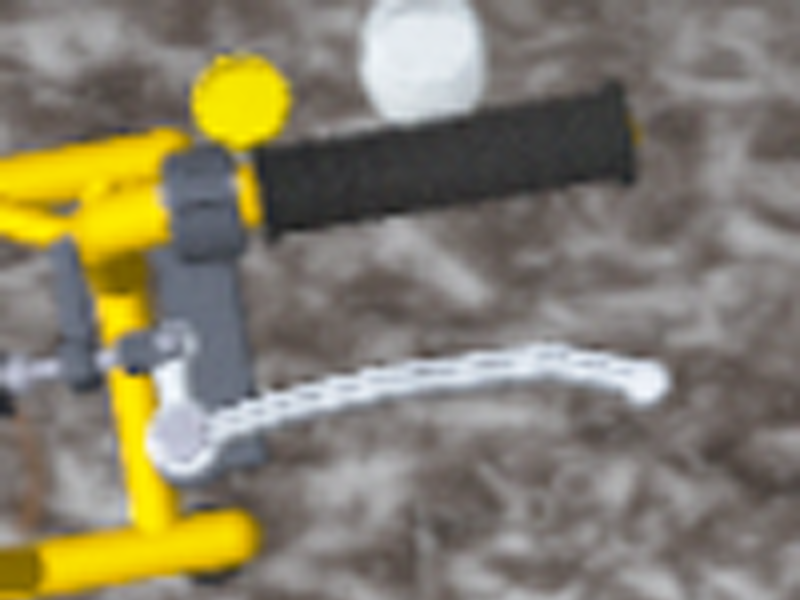

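View pics/side_crop.png

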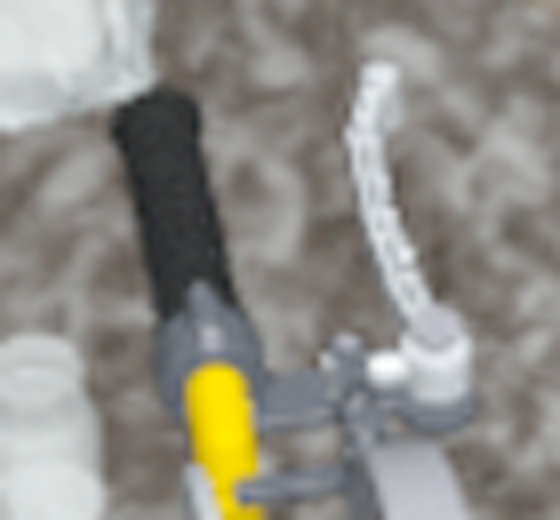

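```bash
python3 - <<'E'
from h import *
from scipy.spatial.transform import Rotation as Ro
np.set_printoptions(precision=3,suppress=True)
q=get_obs()['tool_rot']; print(Ro.from_quat(np.r_[q[1:],q[0]]).as_matrix())
w=np.concatenate([cloud(n,np.load(f'pics/{n}0.npz')['d']).reshape(-1,3) for n in('top','side')])
w=w[np.isfinite(w).all(1)]
# coarse max height grid
for x in np.arange(.2,.75,.05):
    print('%.2f'%x,[ '%.2f'%( (lambda s: np.percentile(s,99.5) if len(s) else -1)(w[(abs(w[:,0]-x)<.025)&(abs(w[:,1]-y)<.025),2])) for y in np.arange(.1,-.8,-.05)])
z=np.load('pics/top0.npz'); W=cloud('top',z['d'])
print('pin',np.nanmedian(W[222:227,301:305].reshape(-1,3),0))
E
```

```text
[[-0.     0.359 -0.933]
 [ 0.001 -0.933 -0.359]
 [-1.    -0.001  0.   ]]
0.20 ['-0.73', '-1.00', '-1.00', '-1.00', '-1.00', '-1.00', '-1.00', '-1.00', '-1.00', '0.69', '0.68', '0.67', '0.65', '0.57', '0.55', '0.52', '-1.00', '-1.00']
0.25 ['0.01', '0.01', '0.01', '0.01', '0.01', '0.01', '0.01', '0.01', '0.01', '0.01', '0.01', '0.65', '0.66', '0.64', '0.54', '0.40', '0.34', '0.01']
0.30 ['0.01', '0.01', '0.01', '0.01', '0.01', '0.01', '0.01', '0.01', '0.01', '0.01', '0.01', '0.01', '0.01', '0.62', '0.63', '0.61', '0.34', '0.01']
0.35 ['0.01', '0.01', '0.01', '0.01', '0.01', '0.01', '0.01', '0.01', '0.01', '0.01', '0.01', '0.12', '0.13', '0.01', '0.01', '0.01', '0.01', '0.01']
0.40 ['0.01', '0.01', '0.01', '0.02', '0.01', '0.01', '0.01', '0.01', '0.01', '0.01', '0.01', '0.13', '0.13', '0.13', '0.01', '0.01', '0.01', '0.01']
0.45 ['0.01', '0.01', '0.01', '0.01', '0.02', '0.01', '0.01', '0.01', '0.02', '0.01', '0.03', '0.13', '0.13', '0.01', '0.01', '0.31', '0.35', '0.35']
0.50 ['0.01', '0.01', '0.01', '0.01', '0.01', '0.01', '0.01', '0.01', '0.01', '0.04', '0.04', '0.04', '0.01', '0.01', '0.01', '0.19', '0.35', '0.35']
0.55 ['0.07', '0.15', '0.11', '0.01', '0.01', '0.01', '0.01', '0.01', '0.01', '0.01', '0.11', '0.12', '0.01', '0.01', '0.03', '0.04', '0.10', '0.12']
0.60 ['0.17', '0.15', '0.15', '0.15', '0.15', '0.01', '0.01', '0.01', '0.01', '0.04', '0.16', '0.20', '0.03', '0.01', '0.03', '0.01', '0.06', '0.05']
0.65 ['0.14', '0.16', '0.15', '0.15', '0.14', '0.01', '0.01', '0.01', '0.08', '0.09', '0.12', '0.20', '0.17', '0.01', '0.01', '0.01', '0.01', '0.02']
0.70 ['0.04', '0.03', '0.14', '0.14', '0.14', '0.01', '0.03', '0.06', '0.08', '0.09', '0.09', '0.08', '0.08', '0.01', '0.01', '0.01', '0.01', '0.01']
pin [0.578 0.036 0.147]
```

The top crop shows the lever bowing towards the bar, with its pin at crop (182,432). The blade at 100 mm is at world (0.600, -0.06), and the winch yaw is about 0.17. I'll shut the gripper, raise it and cross over.

>>> {"name": "arm_command", "arguments": {"grip": [0,0,0,0,0,0,0,0,0,0,0], "offset": [[-3,0,0],[-3,0,0],[0,-2.3,-2.7],[0,-2.3,-2.7],[0,-2.3,-2.7],[0,-2.3,-2.7],[0,-2.3,-2.7],[0,-2.3,-2.7],[0,-2.3,-2.7],[0,-2.3,-2.7],[0,-2.3,-2.7]], "twist": [0,0,0,0,0,0,0,0,0,0,0]}}

```text
time: 1.2
eef_pos: [0.3953, -0.3479, 0.2592]
tool_rot: [-0.129, -0.695, -0.129, 0.695]
wrist_force: [0.8, 0.7, 0.0]
grip_width: -0.0001
```

>>> {"name": "arm_command", "arguments": {"grip": [0,0,0,0,0,0,0,0,0,0,0,0], "offset": [[0,-2.3,-2.7],[0,-2.3,-2.7],[0,-2.3,-2.7],[0,-2.3,-2.7],[0,-2.3,-2.7],[0,-2.3,-2.7],[0,-2.3,-2.7],[0,-2.3,-2.7],[0,-2.3,-2.5],[0,0,0],[0,0,0],[0,0,0]], "twist": [0,0,0,0,0,0,0,0,0,0.1,0.1,0]}}

```text
time: 2.4
eef_pos: [0.5453, -0.0693, 0.259]
tool_rot: [-0.059, -0.704, -0.059, 0.705]
wrist_force: [0.5, -0.2, -0.3]
grip_width: -0.0002
```

```bash
python3 - <<'E'
from h import *
from scipy.spatial.transform import Rotation as Ro
np.set_printoptions(precision=3,suppress=True)
im,d=shot('side','side1'); o=get_obs();q=o['tool_rot']; print(o['eef_pos'],Ro.from_quat(np.r_[q[1:],q[0]]).as_matrix())
cv2.imwrite('pics/side1c.png',cv2.resize(im[140:290,230:430,::-1],None,fx=4,fy=4,interpolation=cv2.INTER_CUBIC))
E
```

```text
[ 0.545 -0.069  0.259] [[-0.     0.169 -0.986]
 [ 0.    -0.986 -0.169]
 [-1.    -0.     0.   ]]
```

View pics/side1c.png

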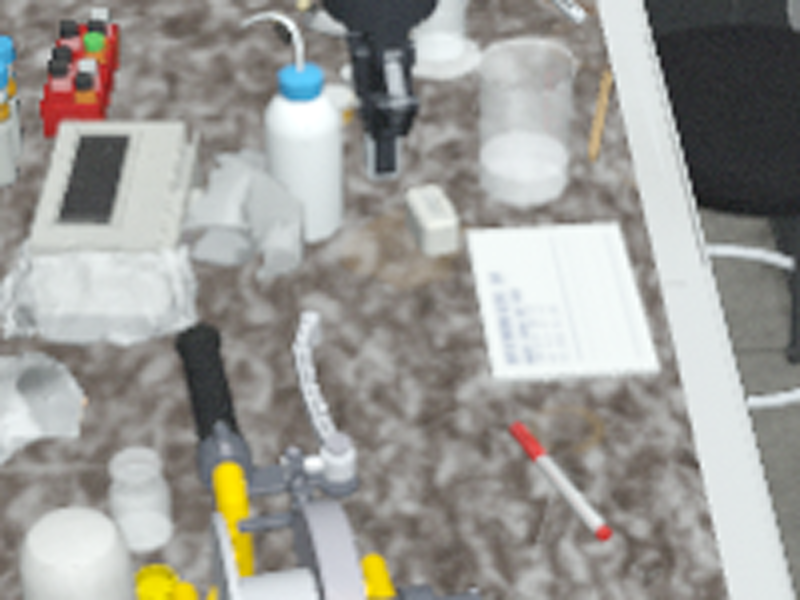

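The fingers are shut and hang clear of the winch; the tip is at crop (383,175), in front of the lever. I'll descend next.

>>> {"name": "arm_command", "arguments": {"grip": [0,0,0,0,0,0,0,0], "offset": [[2.5,0,0],[2.5,0,0],[2.5,0,0],[2.5,0,0],[2.5,0,0],[2.2,0,0],[0,0,0],[0,0,0]], "twist": [0,0,0,0,0,0,0,0]}}

```text
time: 3.25
eef_pos: [0.5455, -0.0697, 0.1127]
tool_rot: [-0.06, -0.704, -0.06, 0.705]
wrist_force: [0.1, -1.0, -0.2]
grip_width: 0.0001
```

```bash
python3 - <<'E'
from h import *
np.set_printoptions(precision=3,suppress=True)
im,d=shot('side','side2'); o=get_obs(); print(o['eef_pos'],o['wrist_force'])
cv2.imwrite('pics/side2c.png',cv2.resize(im[180:290,250:370,::-1],None,fx=5,fy=5,interpolation=cv2.INTER_CUBIC))
E
```

```text
[ 0.546 -0.07   0.113] [ 0.078  0.093 -0.242]
```

View pics/side2c.png

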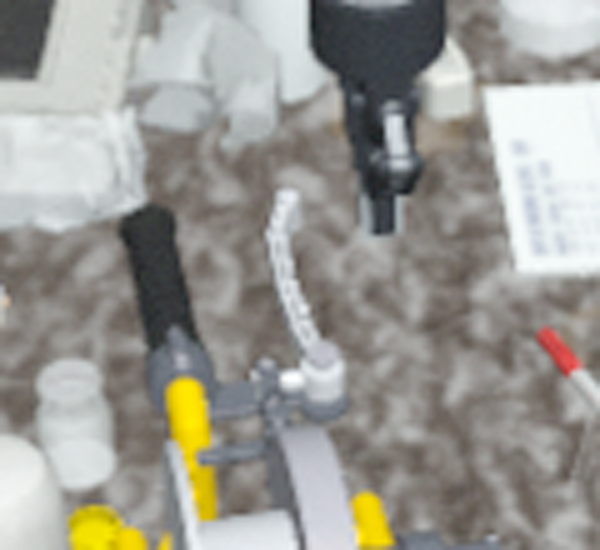

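The fingers are at lever height; the tip is at crop (380,232), and the lever blade is at (275–310, 200–340). I'll move in.

>>> {"name": "arm_command", "arguments": {"grip": [0,0,0,0,0,0,0,0,0], "offset": [[0,0,-1],[0,0,-1],[0,0,-0.5],[0,0,-0.5],[0,0,-0.3],[0,0,-0.3],[0,0,-0.3],[0,0,-0.3],[0,0,0]], "twist": [0,0,0,0,0,0,0,0,0]}}

```text
time: 4.2
eef_pos: [0.5872, -0.0624, 0.1123]
tool_rot: [0.059, 0.705, 0.059, -0.705]
wrist_force: [-0.5, 0.1, -0.4]
grip_width: 0.0001
```

```bash
cat > m.py <<'E'
from h import *
import sys
np.set_printoptions(precision=3,suppress=True)
fn=sys.argv[1]
F=[]
im,d=shot('side',fn)
for i in range(1): F.append(get_obs()['wrist_force'])
im2,d2=shot('top',fn+'t'); F.append(get_obs()['wrist_force']); print(get_obs()['eef_pos'],np.array(F))
cv2.imwrite(f'pics/{fn}c.png',np.hstack([cv2.resize(im[180:280,250:340,::-1],None,fx=4.5,fy=4.5,interpolation=cv2.INTER_CUBIC),cv2.resize(im2[170:260,280:360,::-1],(380,450),interpolation=cv2.INTER_CUBIC)]))
E
python3 m.py a
```

```text
[ 0.587 -0.063  0.112] [[-0.444  0.706  0.49 ]
 [ 0.439  0.216  0.029]]
```

View pics/ac.png

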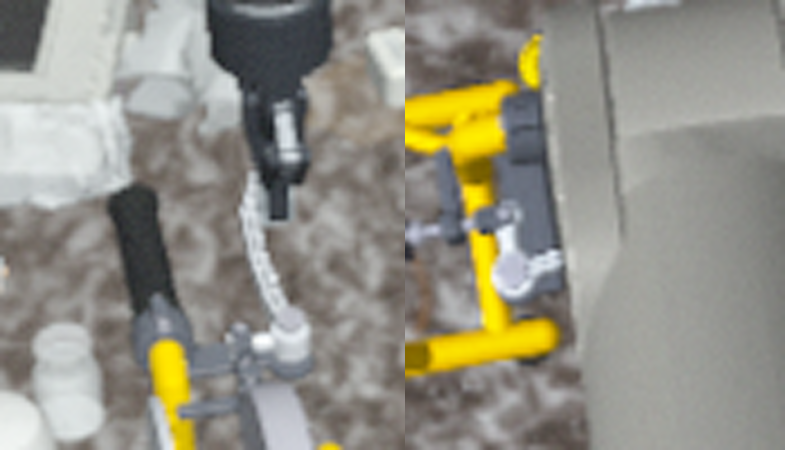

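The fingers are just at the blade, at side crop (280,215), with no force yet. The arm hides the lever from the top camera.

>>> {"name": "arm_command", "arguments": {"grip": [0,0,0,0,0], "offset": [[0,0,-0.2],[0,0,-0.2],[0,0,-0.2],[0,0,0],[0,0,0]], "twist": [0,0,0,0,0]}}

```text
time: 4.8
eef_pos: [0.5928, -0.0615, 0.1123]
tool_rot: [-0.059, -0.705, -0.059, 0.705]
wrist_force: [0.5, 1.1, -0.1]
grip_width: 0.0002
```

>>> {"name": "arm_command", "arguments": {"grip": [0,0,0,0,0], "offset": [[0,0,-0.2],[0,0,-0.2],[0,0,0],[0,0,0],[0,0,0]], "twist": [0,0,0,0,0]}}

```text
time: 5.3
eef_pos: [0.5967, -0.0609, 0.1123]
tool_rot: [-0.059, -0.705, -0.059, 0.705]
wrist_force: [0.8, -0.0, 0.5]
grip_width: 0.0
```

>>> {"name": "arm_command", "arguments": {"grip": [0,0,0,0], "offset": [[0,0,-0.2],[0,0,0],[0,0,0],[0,0,0]], "twist": [0,0,0,0]}}

```text
time: 5.7
eef_pos: [0.5987, -0.0605, 0.1123]
tool_rot: [-0.059, -0.705, -0.059, 0.705]
wrist_force: [-0.7, -0.6, 0.1]
grip_width: -0.0002
```

```bash
python3 m.py b
```

```text
[ 0.599 -0.06   0.112] [[-0.696  0.205 -0.533]
 [ 0.014  0.056 -0.099]]
```

View pics/bc.png

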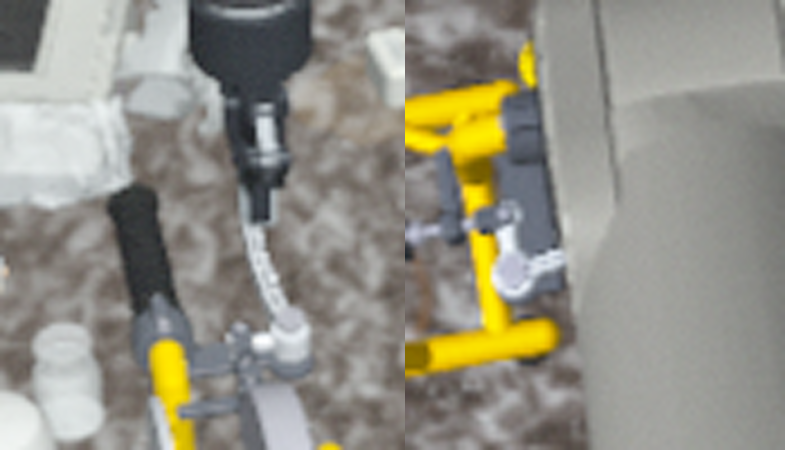

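```bash
python3 - <<'E'
from h import *
np.set_printoptions(precision=3,suppress=True)
o=get_obs(); print(o['eef_pos'])
e=o['eef_pos']
print('tcp px',proj('side',[e,e+[0,0.0145,0],[.6005,-.06,.14],[.6005,-.045,.14],[.597,-.03,.14]]))
z=np.load('pics/b.npz');W=cloud('side',z['d'])
for v in range(212,246,2):
    print(v,[tuple(np.round(W[v,u]*1000).astype(int)) if np.isfinite(W[v,u,0]) else None for u in range(300,316,3)])
im=z['im']; a=np.load('pics/side0.npz')['im']
cv2.imwrite('pics/cmp.png',np.hstack([cv2.resize(q[205:265,285:335,::-1],None,fx=8,fy=8,interpolation=cv2.INTER_NEAREST) for q in(a,im)]))
E
```

```text
[ 0.599 -0.06   0.112]
tcp px [[306.696 237.655]
 [306.73  240.888]
 [305.746 230.223]
 [305.774 233.552]
 [307.058 236.897]]
212 [(np.int64(623), np.int64(-333), np.int64(2)), (np.int64(606), np.int64(-43), np.int64(217)), (np.int64(597), np.int64(-43), np.int64(217)), (np.int64(589), np.int64(-13), np.int64(239)), (np.int64(581), np.int64(-24), np.int64(231)), (np.int64(572), np.int64(-330), np.int64(2))]
214 [(np.int64(623), np.int64(-317), np.int64(6)), (np.int64(606), np.int64(-43), np.int64(210)), (np.int64(597), np.int64(-3), np.int64(240)), (np.int64(589), np.int64(-6), np.int64(237)), (np.int64(581), np.int64(-1), np.int64(241)), (np.int64(572), np.int64(-322), np.int64(0))]
216 [(np.int64(623), np.int64(-313), np.int64(0)), (np.int64(606), np.int64(-42), np.int64(204)), (np.int64(597), np.int64(-2), np.int64(234)), (np.int64(589), np.int64(0), np.int64(235)), (np.int64(581), np.int64(-5), np.int64(232)), (np.int64(573), np.int64(-312), np.int64(-1))]
218 [(np.int64(623), np.int64(-298), np.int64(3)), (np.int64(606), np.int64(-35), np.int64(203)), (np.int64(597), np.int64(-1
[... 3113 characters left out ...]
t64(592), np.int64(-13), np.int64(142)), (np.int64(585), np.int64(-185), np.int64(0)), (np.int64(575), np.int64(-186), np.int64(-1))]
242 [(np.int64(623), np.int64(-182), np.int64(-5)), (np.int64(613), np.int64(-177), np.int64(-1)), (np.int64(600), np.int64(-25), np.int64(126)), (np.int64(592), np.int64(-7), np.int64(141)), (np.int64(585), np.int64(-172), np.int64(3)), (np.int64(575), np.int64(-177), np.int64(-2))]
244 [(np.int64(623), np.int64(-165), np.int64(2)), (np.int64(613), np.int64(-167), np.int64(-1)), (np.int64(604), np.int64(-160), np.int64(6)), (np.int64(592), np.int64(-1), np.int64(138)), (np.int64(585), np.int64(-163), np.int64(2)), (np.int64(575), np.int64(-159), np.int64(5))]
```

View pics/cmp.png

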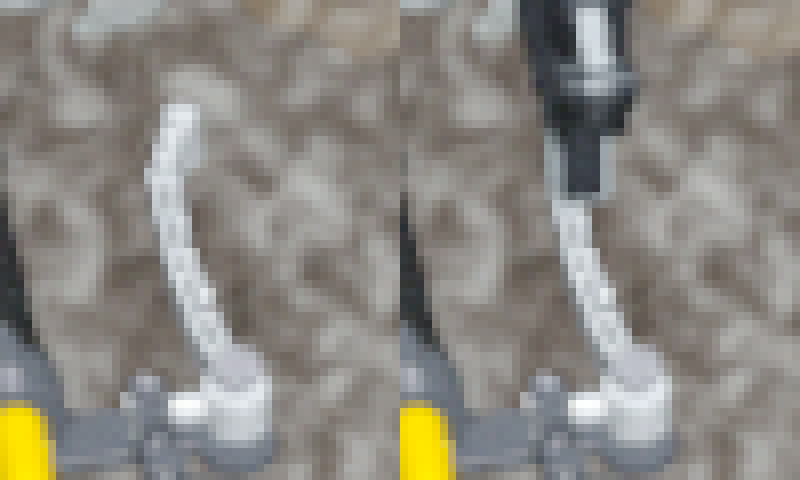

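```bash
python3 - <<'E'
from h import *
np.set_printoptions(precision=3,suppress=True)
for f,e in(('side1',[.5453,-.0693,.259]),('side2',[.5455,-.0697,.1127]),('a',[.587,-.0625,.112])):
    e=np.array(e);print(f,proj('side',[e,e+[0,.0145,0],e+[0,.0145,.03],e+[0.0,.0145,.06]]))
    W=cloud('side',np.load(f'pics/{f}.npz')['d']); 
    m=(abs(W[...,0]-e[0])<.03)&(abs(W[...,1]-e[1])<.06)&(W[...,2]>e[2]-.04)&(W[...,2]<e[2]+.12)
    if f=='a': m&=(W[...,0]<.592)
    for v in range(150,250):
        if m[v].any():
            p=W[v][m[v]]; print(v,m[v].sum(),np.where(m[v])[0][[0,-1]],(np.median(p,0)*1000).round(), (np.ptp(p[:,0])*1000).round())
E
```

```text
side1 [[324.711 193.126]
 [324.886 196.202]
 [324.773 186.914]
 [324.656 177.387]]
154 1 [317 317] [564. -80. 375.] 0.0
155 1 [317 317] [564. -80. 373.] 0.0
156 1 [317 317] [564. -84. 367.] 0.0
157 2 [317 318] [563. -75. 369.] 2.0
158 3 [317 331] [561. -72. 368.] 36.0
159 6 [317 332] [557. -56. 374.] 38.0
160 8 [317 332] [555. -52. 373.] 38.0
161 9 [318 332] [552. -53. 371.] 36.0
162 10 [318 332] [551. -48. 370.] 36.0
163 11 [318 332] [549. -48. 367.] 34.0
164 6 [318 323] [556. -55. 360.] 12.0
165 5 [319 323] [554. -51. 359.] 10.0
166 6 [319 334] [553. -51. 357.] 36.0
167 9 [319 333] [550. -24. 370.] 34.0
168 12 [319 333] [546. -15. 372.] 34.0
169 14 [319 333] [543. -17. 368.] 34.0
170 13 [320 332] [543. -23. 362.] 30.0
171 13 [320 332] [543. -25. 358.] 30.0
172 13 [320 332] [543. -30. 351.] 30.0
173 12 [320 331] [543. -38. 343.] 28.0
174 9 [321 329] [544. -59. 327.] 21.0
175 9 [321 329] [544. -60. 323.] 21.0
176 9 [321 329] [544. -58. 321.] 21.0
177 9 [321 329] [544. -58. 318.] 21.0
178 9 [321 329] [544. -59. 314.] 21.0
179 9 [321 329] [544. -61. 310.] 21.0
180 9 [321 329] [544. -62
[... 1702 characters left out ...]
 [581.  -8. 229.] 19.0
217 8 [309 317] [577.  -7. 226.] 21.0
218 9 [309 317] [579. -15. 217.] 21.0
219 8 [309 316] [580. -20. 210.] 19.0
220 8 [309 316] [580. -31. 198.] 19.0
221 6 [309 314] [583. -41. 187.] 14.0
222 6 [309 314] [583. -51. 175.] 14.0
223 6 [309 314] [583. -49. 174.] 14.0
224 6 [309 314] [584. -54. 167.] 14.0
225 6 [309 314] [584. -52. 164.] 14.0
226 6 [309 314] [584. -52. 161.] 14.0
227 6 [309 314] [584. -50. 159.] 14.0
228 6 [309 314] [584. -51. 154.] 14.0
229 4 [309 312] [587. -59. 145.] 8.0
238 1 [309 309] [592. -23. 142.] 0.0
239 1 [309 309] [592. -18. 142.] 0.0
240 1 [309 309] [592. -10. 146.] 0.0
241 2 [309 310] [590.  -8. 143.] 3.0
242 2 [309 310] [590.  -5. 142.] 3.0
```

The force is still zero and the side view shows the visible fingertip ending at row 229, z about 0.147. That is about 35 mm above the reported TCP and above the lever's top (0.142). The fingers are passing over the blade, so I'll back off, lower and recheck.

>>> {"name": "arm_command", "arguments": {"grip": [0,0,0,0,0,0,0,0], "offset": [[0,0,1],[0,0,1.5],[0,0,1.5],[0,0,1.3],[1.5,0,0],[1.5,0,0],[0.5,0,0],[0,0,0]], "twist": [0,0,0,0,0,0,0,0]}}

```text
time: 6.6
eef_pos: [0.5459, -0.0692, 0.0764]
tool_rot: [-0.059, -0.704, -0.06, 0.705]
wrist_force: [0.5, -0.0, 0.5]
grip_width: -0.0002
```

```bash
python3 m.py c; python3 - <<'E'
from h import *
e=get_obs()['eef_pos']
W=cloud('side',np.load('pics/c.npz')['d']); 
m=(abs(W[...,0]-e[0])<.03)&(abs(W[...,1]-e[1])<.06)&(W[...,2]>.06)&(W[...,2]<.22)
for v in range(205,250):
    if m[v].any():
        p=W[v][m[v]]; print(v,m[v].sum(),np.where(m[v])[0][[0,-1]],(np.median(p,0)*1000).round(), (np.ptp(p[:,0])*1000).round())
E
```

```text
[ 0.547 -0.069  0.077] [[ 0.597  0.14   0.349]
 [-0.134  0.615 -0.874]]
206 1 [317 317] [567. -81. 208.] 0.0
207 6 [317 332] [560. -73. 211.] 41.0
208 6 [318 332] [557. -68. 210.] 38.0
209 7 [318 333] [556. -54. 218.] 41.0
210 7 [318 333] [556. -56. 212.] 41.0
211 7 [318 333] [557. -53. 211.] 41.0
212 7 [318 333] [554. -49. 211.] 41.0
213 12 [318 332] [546. -43. 212.] 38.0
214 14 [318 332] [548. -34. 215.] 38.0
215 15 [318 332] [546. -43. 205.] 38.0
216 14 [319 332] [545. -39. 205.] 36.0
217 14 [319 332] [545. -45. 197.] 36.0
218 14 [319 332] [545. -45. 193.] 36.0
219 13 [320 332] [543. -46. 189.] 33.0
220 13 [320 332] [544. -35. 194.] 32.0
221 14 [320 333] [543. -23. 199.] 35.0
222 14 [320 333] [543. -16. 201.] 34.0
223 12 [320 333] [546. -12. 201.] 34.0
224 9 [321 333] [539. -13. 196.] 32.0
225 9 [321 333] [547. -17. 190.] 32.0
226 12 [321 332] [543. -19. 185.] 29.0
227 12 [321 332] [543. -25. 177.] 30.0
228 11 [321 331] [544. -37. 164.] 27.0
229 10 [321 330] [545. -40. 158.] 24.0
230 9 [321 329] [546. -62. 137.] 22.0
231 8 [321 329] [546. -59. 136.] 23.0
232 9 [321 329] [546. -62. 130.] 23.0
233 9 [321 329] [546. -59. 128.] 23.0
234 8 [322 329] [545. -59. 125.] 20.0
235 8 [322 329] [545. -60. 121.] 20.0
236 8 [322 329] [545. -61. 116.] 20.0
237 4 [323 326] [548. -66. 109.] 9.0
```

View pics/cc.png

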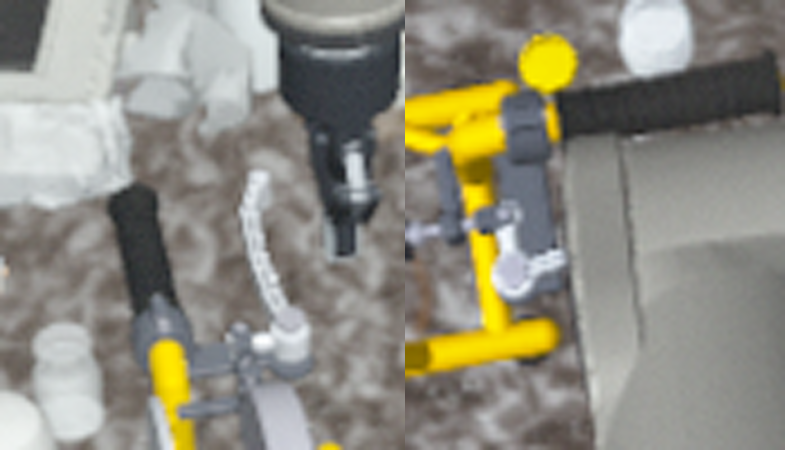

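The tip is now at z about 0.112, with the pads spanning the blade's height and the knuckles above z 0.155. I'll move in again.

>>> {"name": "arm_command", "arguments": {"grip": [0,0,0,0,0,0,0], "offset": [[0,0,-1],[0,0,-1],[0,0,-0.8],[0,0,-0.4],[0,0,-0.3],[0,0,0],[0,0,0]], "twist": [0,0,0,0,0,0,0]}}

```text
time: 7.4
eef_pos: [0.5807, -0.0636, 0.0773]
tool_rot: [-0.059, -0.705, -0.059, 0.705]
wrist_force: [-0.4, 0.6, -0.1]
grip_width: 0.0002
```

>>> {"name": "arm_command", "arguments": {"grip": [0,0,0,0,0,0], "offset": [[0,0,-0.2],[0,0,-0.2],[0,0,-0.2],[0,0,-0.2],[0,0,0],[0,0,0]], "twist": [0,0,0,0,0,0]}}

```text
time: 8.0
eef_pos: [0.5888, -0.0622, 0.0773]
tool_rot: [-0.059, -0.705, -0.059, 0.705]
wrist_force: [-1.1, -0.2, 1.2]
grip_width: 0.0002
```

```bash
python3 m.py d
```

```text
[ 0.589 -0.062  0.077] [[-2.573 -0.369  0.959]
 [-0.793 -0.493  0.689]]
```

View pics/dc.png

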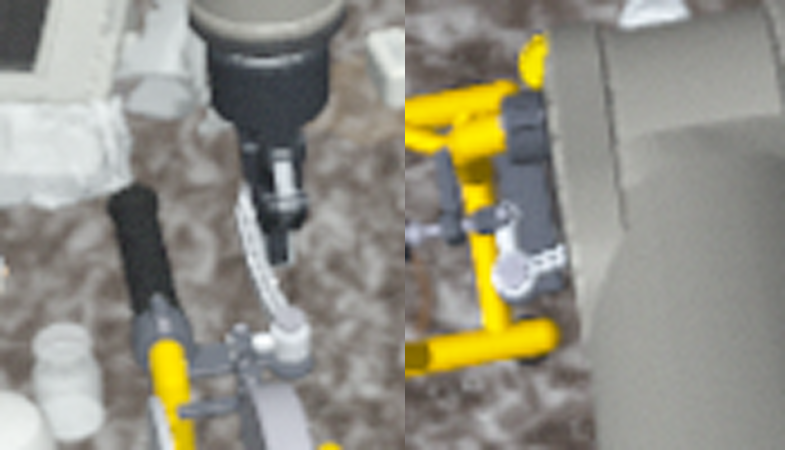

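The fingers rest on the outer face with about 1.5 N, which is the spring. I'll push on.

>>> {"name": "arm_command", "arguments": {"grip": [0,0,0,0,0,0], "offset": [[0,0,-0.2],[0,0,-0.2],[0,0,-0.2],[0,0,-0.1],[0,0,0],[0,0,0]], "twist": [0,0,0,0,0,0]}}

```text
time: 8.7
eef_pos: [0.5957, -0.0609, 0.0773]
tool_rot: [-0.059, -0.705, -0.059, 0.705]
wrist_force: [-2.6, 1.0, -0.0]
grip_width: 0.0
```

>>> {"name": "arm_command", "arguments": {"grip": [0,0,0,0], "offset": [[0,0,-0.2],[0,0,0],[0,0,0],[0,0,0]], "twist": [0,0,0,0]}}

```text
time: 9.1
eef_pos: [0.5977, -0.0607, 0.0773]
tool_rot: [-0.059, -0.705, -0.059, 0.705]
wrist_force: [-1.1, 0.9, -1.0]
grip_width: -0.0003
```

>>> {"name": "arm_command", "arguments": {"grip": [0,0,0,0], "offset": [[0,0,-0.2],[0,0,0],[0,0,0],[0,0,0]], "twist": [0,0,0,0]}}

```text
time: 9.5
eef_pos: [0.5986, -0.0604, 0.0772]
tool_rot: [-0.059, -0.704, -0.059, 0.705]
wrist_force: [-9.0, 0.3, 4.3]
grip_width: -0.0003
```

```bash
python3 m.py e
```

```text
[ 0.599 -0.06   0.077] [[-9.096  1.047  4.02 ]
 [-9.578  1.199  3.844]]
```

View pics/ec.png

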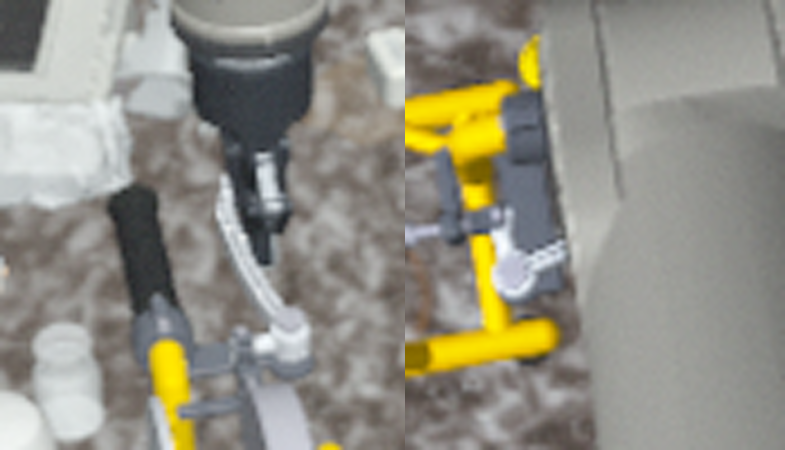

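The lever has turned in: its tip moved from crop x 255 to 225, about 0.13 rad. The force rose sharply to 9 N, so the brake bites, and the bar is still far off. I'll push a little more and hold.

>>> {"name": "arm_command", "arguments": {"grip": [0,0,0,0,0,0], "offset": [[0,0,-0.1],[0,0,0],[0,0,0],[0,0,0],[0,0,0],[0,0,0]], "twist": [0,0,0,0,0,0]}}

```text
time: 10.2
eef_pos: [0.5989, -0.0604, 0.0771]
tool_rot: [-0.059, -0.703, -0.059, 0.706]
wrist_force: [-15.1, 0.8, 7.6]
grip_width: 0.0001
```

```bash
python3 m.py f; python3 - <<'E'
from h import *
a=np.load('pics/side0.npz')['im'].astype(int);b=np.load('pics/f.npz')['im'].astype(int)
d=np.abs(a-b).sum(2)[200:370,220:400].clip(0,255).astype(np.uint8)
cv2.imwrite('pics/diff.png',np.hstack([cv2.resize(d,None,fx=2,fy=2),cv2.resize(b[200:370,220:400,1].astype(np.uint8),None,fx=2,fy=2)]))
W=cloud('side',np.load('pics/f.npz')['d']); 
p=W[(W[...,2]>.125)&(W[...,2]<.15)&(W[...,0]>.57)&(W[...,0]<.64)&(W[...,1]>-.14)&(W[...,1]<.04)]
for y in np.arange(-.13,.04,.01):
    s=p[abs(p[:,1]-y)<.005]
    if len(s): print(round(y,3),len(s),(s.min(0)*1000).round(),(np.median(s,0)*1000).round())
E
```

```text
[ 0.599 -0.06   0.077] [[-14.298   0.82    8.593]
 [-14.45    0.58    7.58 ]]
-0.11 2 [ 620. -107.  138.] [ 621. -106.  142.]
-0.1 6 [ 617. -103.  137.] [ 620. -102.  142.]
-0.09 9 [614. -93. 136.] [620. -87. 141.]
-0.08 6 [617. -83. 138.] [620. -80. 140.]
-0.07 10 [611. -74. 130.] [618. -70. 139.]
-0.06 17 [589. -64. 126.] [616. -60. 137.]
-0.05 33 [591. -55. 126.] [600. -49. 137.]
-0.04 15 [597. -45. 126.] [608. -41. 139.]
-0.03 13 [603. -35. 127.] [608. -29. 140.]
-0.02 15 [600. -24. 126.] [606. -20. 139.]
-0.01 12 [597. -14. 125.] [603. -11. 139.]
-0.0 16 [589.  -5. 127.] [597.   1. 140.]
0.01 16 [586.   7. 126.] [595.  10. 138.]
0.02 17 [576.  15. 127.] [589.  19. 140.]
0.03 13 [571.  27. 131.] [579.  31. 140.]
```

View pics/diff.png

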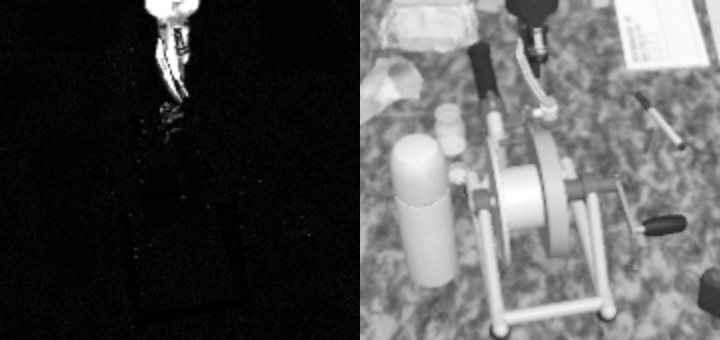

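At y −0.06 the lever is now at x 0.616, up from 0.6005, so it sits at about 0.155 rad with 15 N pushing. In the difference image only the lever and linkage changed and the winch stayed put. Now I'll release.

>>> {"name": "arm_command", "arguments": {"grip": [0,0,0,0,0,0,0,0,0,0], "offset": [[0,0,0.4],[0,0,0.6],[0,0,0.8],[0,0,1],[0,0,1],[0,0,0],[0,0,0],[0,0,0],[0,0,0],[0,0,0]], "twist": [0,0,0,0,0,0,0,0,0,0]}}

```text
time: 11.3
eef_pos: [0.5634, -0.0664, 0.0773]
tool_rot: [0.059, 0.705, 0.059, -0.705]
wrist_force: [-0.5, 0.4, -1.4]
grip_width: 0.0003
```

```bash
python3 m.py g; python3 - <<'E'
from h import *
for n in ('g','side0'):
    W=cloud('side',np.load(f'pics/{n}.npz')['d']); 
    p=W[(W[...,2]>.132)&(W[...,2]<.15)&(W[...,0]>.584)&(W[...,0]<.64)&(W[...,1]>-.12)&(W[...,1]<.0)]
    print(n,[(len(s),np.round(np.median(s[:,0])*1000)) for y in np.arange(-.1,0,.02) for s in [p[abs(p[:,1]-y)<.01]]])
a=np.load('pics/side0.npz')['im'].astype(int);b=np.load('pics/g.npz')['im'].astype(int)
d=np.abs(a-b).sum(2).clip(0,255).astype(np.uint8)[200:370,220:400]
cv2.imwrite('pics/diff2.png',cv2.resize(d,None,fx=3,fy=3))
E
```

```text
[ 0.563 -0.066  0.077] [[ 0.498 -0.766 -0.157]
 [-1.13   0.028 -0.606]]
g [(22, np.float64(598.0)), (16, np.float64(603.0)), (18, np.float64(603.0)), (17, np.float64(600.0)), (18, np.float64(596.0))]
side0 [(23, np.float64(599.0)), (16, np.float64(604.0)), (18, np.float64(603.0)), (19, np.float64(600.0)), (20, np.float64(597.0))]
```

View pics/gc.png

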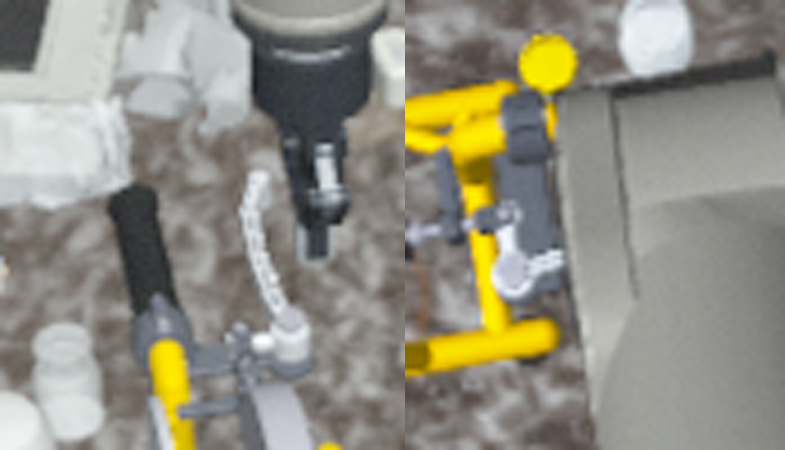

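View pics/diff2.png

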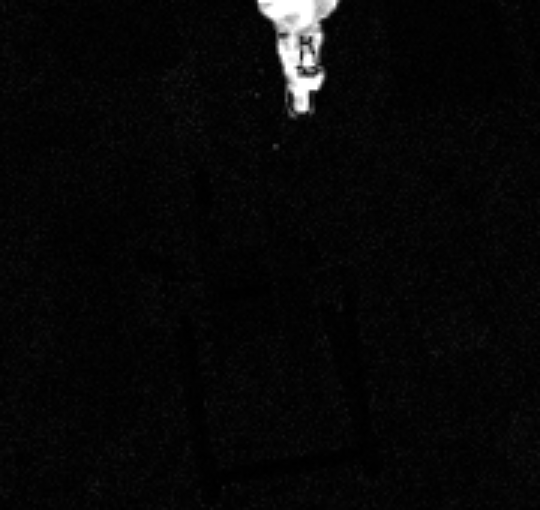

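The lever is fully back out: only the gripper differs from the first picture, and lever positions agree within 1 mm. Now the second push.

>>> {"name": "arm_command", "arguments": {"grip": [0,0,0,0,0,0,0,0,0,0], "offset": [[0,0,-0.8],[0,0,-0.8],[0,0,-0.4],[0,0,-0.3],[0,0,-0.3],[0,0,-0.3],[0,0,-0.2],[0,0,-0.2],[0,0,0],[0,0,0]], "twist": [0,0,0,0,0,0,0,0,0,0]}}

```text
time: 12.4
eef_pos: [0.5956, -0.061, 0.0773]
tool_rot: [-0.059, -0.705, -0.059, 0.705]
wrist_force: [-1.7, 1.4, -0.8]
grip_width: -0.0002
```

>>> {"name": "arm_command", "arguments": {"grip": [0,0,0,0], "offset": [[0,0,-0.2],[0,0,0],[0,0,0],[0,0,0]], "twist": [0,0,0,0]}}

```text
time: 12.8
eef_pos: [0.5977, -0.0607, 0.0773]
tool_rot: [-0.059, -0.705, -0.059, 0.705]
wrist_force: [-3.0, 1.3, -0.9]
grip_width: 0.0003
```

>>> {"name": "arm_command", "arguments": {"grip": [0,0,0,0], "offset": [[0,0,-0.2],[0,0,0],[0,0,0],[0,0,0]], "twist": [0,0,0,0]}}

```text
time: 13.2
eef_pos: [0.5987, -0.0605, 0.0772]
tool_rot: [-0.059, -0.704, -0.059, 0.705]
wrist_force: [-9.1, -0.7, 4.7]
grip_width: 0.0001
```

```bash
python3 - <<'E'
from h import *
np.set_printoptions(precision=3,suppress=True)
F=[];T=[]
for i in range(6):
    shot('side','h'); o=get_obs(); F.append(o['wrist_force']);T.append(o['wrist_torque'])
F=np.mean(F,0);T=np.mean(T,0);print(F,T,o['eef_pos'],o['joint_vel'])
# line of action rel. to reference: r0 = FxT/|F|^2
print('r0',np.cross(F,T)/(F@F))
W={n:cloud('side',np.load(f'pics/{n}.npz')['d']) for n in('e','f','h')}
for n in W:
    p=W[n].reshape(-1,3); p=p[(p[:,2]>.134)&(p[:,2]<.15)&(p[:,0]>.59)&(p[:,0]<.64)&(p[:,1]>-.045)&(p[:,1]<0)]
    q=np.polyfit(p[:,1],p[:,0],1); print(n,len(p),np.polyval(q,[-.02,-.04]))
E
```

```text
[-9.171  0.843  4.601] [0.159 1.898 0.072] [ 0.599 -0.06   0.077] [-0.001  0.001  0.002  0.001  0.002 -0.    -0.   ]
r0 [-0.082  0.013 -0.165]
e 48 [0.603 0.608]
f 48 [0.604 0.609]
h 47 [0.604 0.609]
```

>>> {"name": "arm_command", "arguments": {"grip": [0,0,0,0,0,0,0,0,0,0], "offset": [[0,0,-0.1],[0,0,0],[0,0,0],[0,0,0],[0,0,0],[0,0,0],[0,0,0],[0,0,0],[0,0,0],[0,0,0]], "twist": [0,0,0,0,0,0,0,0,0,0]}}

```text
time: 14.5
eef_pos: [0.5989, -0.0604, 0.0771]
tool_rot: [-0.059, -0.703, -0.059, 0.706]
wrist_force: [-15.5, 1.0, 7.8]
grip_width: -0.0001
```

```bash
python3 m.py k; python3 - <<'E'
from h import *
np.set_printoptions(precision=3,suppress=True)
o=get_obs();print(o['wrist_force'],o['wrist_torque'],o['joint_vel'],o['time'])
a=np.load('pics/side0.npz')['im'];b=np.load('pics/k.npz')['im']
c=[cv2.resize(x[215:305,270:330,::-1],None,fx=6,fy=6,interpolation=cv2.INTER_CUBIC) for x in(a,b)]
cv2.imwrite('pics/cmp2.png',np.hstack(c))
E
```

```text
[ 0.599 -0.06   0.077] [[-14.704   0.167   8.318]
 [-14.916   0.521   8.355]]
[-14.916   0.521   8.355] [0.161 2.808 0.094] [ 0.     0.     0.     0.    -0.    -0.    -0.001] 14.6
```

View pics/cmp2.png

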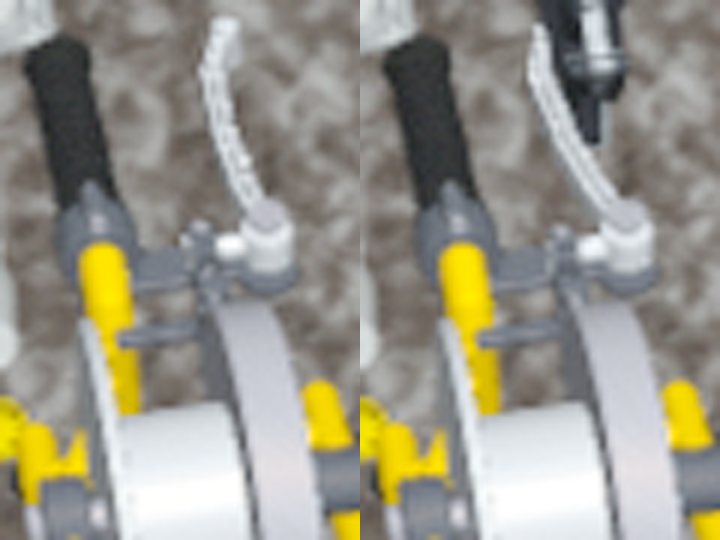

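The lever is in at about 0.155 rad and at rest under a steady 15 N push. The pads are on the outer face, the bar is well clear and the frame is unmoved. I'm handing in.

```bash
python3 -c "
from rig import *
print(finish_job()); o=get_obs(); print(o['time'],o['wrist_force'])"
```

```text
the job is handed in; nothing more can be done
None
the job is handed in; nothing more can be done
```

I pushed the brake lever in with the shut fingers until the brake bit. I let it spring fully back out, then pushed it in again and handed the job in while holding it there. It took about 15 s of the 45 s; no verdict was reported.

**First push:** the light spring gave about 2 N, then the force rose sharply to about 15 N with the lever at roughly 0.155 rad. I held it there for over half a second.

**Release:** the lever came back to within 1 mm of its starting position, with no force left on the fingers. Only the gripper differed from the first picture.

**Second push:** the bite came at the same place. At hand-in the push was a steady 15 N, the joints were still, the grip bar was well clear, and the winch and the things near it in the close-up view stood where they were.

**What disagreed or stayed unverified:**
- **Tip height:** the visible fingertips sit about 35 mm above the reported TCP, so my first approach passed over the lever without touching it. I saw this in the pictures, backed off and lowered the tool by 35 mm.
- **Upward force:** I also measured an upward force of about 8 N on the tool during the hold. I took it as friction on the lever face but did not confirm that.
- **Shoe force:** the force on the drum cannot be measured directly. I inferred the bite from the rise in push force and the lever angle.

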